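Draw a rolling pin slantwise out of a part-covered tray

TASK

Take the small rolling pin out of the white tray: both of its ends are tucked under the tray's covers and it is longer than the opening, so shift it along under the wide cover, tip the other end up and draw it out slantwise. Carry it to the marble board and finish still holding it in the gripper, still and level, over the middle of the board and about 10 cm above it. Leave the salt shaker, mug and timer where they are.

Things in the scene. Friction and masses are not known exactly. Their poses are not given: they have to be found in the camera images.
- tray: White plastic tray, fixed to the worktop, 192 (x) x 297 (y) x 79 (z) mm outside. Origin: centre of its underside; z up, y along its length. Walls 6 mm, floor 5 mm: inside 180 x 285 mm. Its top is open (178 mm wide) only from y = -117.5 to +82.5 mm: a 200 mm long opening between a wide cover at the +y end and a short lip at the -y end.
- wide_cover_edge (a point): Middle of the upper edge of the tray's wide cover where the opening begins (tray's y = +82.5 mm, 79 mm above the worktop). The cover is 4 mm thick; the pocket under it reaches 60 mm farther to +y, to the end wall's inside at y = +142.5 mm.
- lip_edge (a point): Middle of the upper edge of the tray's short lip where the opening ends (tray's y = -117.5 mm, 79 mm above the worktop). The lip is 4 mm thick and 25 mm deep to the end wall's inside.
- saddle (a point): Middle of the tray's saddle nearer the wide cover (tray's y = +57.5 mm), 17 mm above the worktop; its twin is at y = -62.5 mm. Each is a bar right across the floor, 10 mm wide in y, with two cheeks 25 mm above the worktop and 30 mm apart that keep the pin from rolling.
- rolling_pin: Plain wooden rolling pin, loose: cylinder 240 mm long, 26 mm in diameter, about 0.11 kg. Origin at its centre, y along its length. It starts level in the saddles, parallel to the tray's y axis and near its x = 0, its centre 30 mm above the worktop and 1 to 20 mm from the tray's centre towards the lip, so both ends are under the covers.
- pin_end_covered (a point): Centre of the pin's end face that starts under the wide cover (pin's y = +120 mm).
- pin_end_lip (a point): Centre of the pin's end face that starts under the short lip (pin's y = -120 mm).
- board: Square marble pastry board, fixed, 200 x 200 x 15 mm. Origin: centre of its underside; z up.
- shaker: Salt shaker, loose bystander, 44 mm wide, 90 mm high. Origin: centre of its underside.
- mug: White coffee mug, loose bystander, 60 x 84 x 49 mm with its handle. Origin: centre of its underside.
- timer: Round red and white kitchen timer, loose bystander, 68 mm wide, 70 mm high. Origin: centre of its underside.
Things that resemble listed ones, but are neither listed nor needed, are in the scene too. Several things have the shape of the rolling_pin; the one meant has the colours described above.

How it is judged:
On the way:
1. the pin slants through the opening: its lip end is up out of the tray while its other end is still down inside (z of pin_end_lip in the frame of tray above 0.095 m and z of pin_end_covered in the frame of tray below 0.07 m and y of pin_end_covered in the frame of tray below 0.15 m and y of pin_end_lip in the frame of tray above -0.3 m), for 0.1 s.
At the end, for the whole second after the job is handed in: The gripper's fingers hold the pin (more than 2 N) and nothing else carries it: it touches neither tray nor board; its centre is within 35 mm of the board's centre seen from above and 60 to 160 mm above the board's top; it is level within about 14 degrees and still (horizontal distance between rolling_pin and board below 0.035 m and z of rolling_pin in the frame of board between 0.075 and 0.175 m and angle between rolling_pin's own y axis and vertical between 1.32 and 1.82 rad and contact force between rolling_pin and the fingers above 2 N and contact force between rolling_pin and tray below 0.1 N and contact force between rolling_pin and board below 0.1 N and linear speed of rolling_pin below 0.03 m/s and angular speed of rolling_pin below 0.2 rad/s); the arm keeps its last pose, push and grip.
It fails at once if the shaker is knocked away or tipped (distance of shaker from where it was at the start of the episode above 0.03 m or angle between shaker's own z axis and vertical above 0.5 rad).
It fails at once if the mug is knocked away or tipped (distance of mug from where it was at the start of the episode above 0.03 m or angle between mug's own z axis and vertical above 0.5 rad).
It fails at once if the timer is knocked away or tipped (distance of timer from where it was at the start of the episode above 0.03 m or angle between timer's own z axis and vertical above 0.5 rad).
It also fails if it takes over 46 s, if anything falls off the work surface, if the arm or the gripper's body presses on something with over 40 N, if the wrist force passes 120 N, or if a joint passes its speed limit or range.

ROBOT

A 6-joint arm with a two-finger parallel gripper is mounted at the origin on a cart in front of the work surface, level with it; the furniture and walls round the work are solid. World frame = base frame: x ahead of the robot, y to its left, z up, the work surface at z = 0. Lengths are in m, angles in rad, forces in N, time in s.
With the tool pointing down it reaches from about 0.25 to 0.8 m from the base axis. Payload 3.9 kg.
Tool frame: the origin (TCP) lies midway between the tips of the shut fingers; the grasp point (between the pads) lies 19 mm behind it; z points along the fingers, y is the line along which they close (so a half turn about z gives the same grasp; the last joint's range is limited). The gripper opens to 85 mm and grips with 20 to 120 N. Pads are 22 mm wide; open, the fingers measure 114 mm over their backs; the gripper's body (76 mm by 85 mm) begins 54 mm behind the grasp point. The pads swing forward as they close: fully open they stand 13 mm farther back than shut.
Start: joints at [-1.231, 0.26, -0.138, 1.173, 0, 1.571], TCP at [0.175, -0.495, 0.231] pointing down, gripper open.
Joint ranges: [-2.78, 2.78], [-0.83, 1.72], [-1.28, 1.37], [-1.9, 2.12], [-1.57, 1.48], [-3.14, 3.14]. Speed limits (rad/s): [2.57, 2.57, 3.14, 3.14, 3.14, 3.14].

INTERFACE

Orientations are given as [roll, pitch, yaw] about the fixed x, y, z axes, in that order (R = Rz(yaw) Ry(pitch) Rx(roll)).
In Python, from cell import env gives the robot as it stands. Calls block until the motion is done:
- env.goto(position, orientation): joint-space move of the TCP to a pose.
- env.move_linear(position, attitude=None, speed=0.15): straight line of the TCP; attitude=None keeps the orientation; speed is the mean speed in m/s.
- env.set_joints(angles): joint-space move.
- env.grip(opening, grip_force=None): finger opening in m; grip_force is the grip in N (None keeps the last); returns when the fingers have stopped.
- env.dwell(seconds).
- env.inverse_kinematics(position, orientation): joint angles nearest the present ones, or None.
- env.observe(): the state.
- env.camera(name): name is "side" or "top" or "wrist"; returns the picture (480x640x3 uint8, red, green, blue); there is no depth.
- env.get_calibration(name): a dict with "intrinsics" (3x3 intrinsics, pixels), "k1" (the pictures are not rectified: a ray, as slopes to the right and down, at radius r is drawn at 1 + k1 r^2 times it, then the intrinsics apply), "R" (3x3) and "t" (3): a world point X has camera coordinates R X + t; the wrist camera has in their place "T_tool_cam" (4x4, takes a point from camera to tool coordinates, whose origin is the TCP and whose axes are the flange's). Camera axes: x right, y down, z forward; pixel columns grow to the right and rows downward; lengths in m; the calibration is good to about 2 mm. A picture is of the moment at which its call begins: read the wrist's pose just before it. get_calibration takes no time and is no camera call.
A pose or a line that the arm cannot do raises env.IKError and nothing moves.
- env.finish_job(): hands the job in; it is judged then, once.
Trained networks look in the newest picture that a camera, given by its name, has taken for a name from the list of things; names that differ only in an ending like _2 or _b are one class to them, and where a whole thing is asked for, a point or a joint stands for the part that bears it (a point fixed in the world has none). Each returns a list of dicts, best first, with "conf" (0 to 1); they miss things now and then, are a little off and sometimes report something else, mostly with a low value. They report only what shows in the picture. A call takes as long as a camera call. They do not tell look-alikes from the thing itself.
- env.look_for(camera, query): "bbox" ([centre column, centre row, width, height] in pixels, round what is visible of it).
- env.outline_of(camera, query): "mask" (480x640 bool, what is visible of it) and "bbox" ([centre column, centre row, width, height] in pixels, round what is visible of it).
- env.spot_point(camera, query): "point" ([column, row] in pixels: a listed point, or the origin of a listed thing).
The state is a dict: "time": time; "joint_positions": joint angles; "dq": joint speeds; "tau": joint torques, N m; "tcp_pos": TCP position; "eef_rot": TCP orientation; "contact_force": force on the tool from outside, world axes, zero at the start; "moment": the same for the moment, N m; "width": finger opening in m; "grip_force": force on a finger pad.
Only numpy, scipy, OpenCV 4.12 (cv2) and the standard library are available. Lean on these libraries where they do the work, as an engineer would, in place of code of your own. Each camera call takes 0.05 s, during which the arm holds its last target. There are 200 camera calls.

## Working session

There is one attempt and no reset: what is moved stays moved. The work goes in short steps, each a Python script; the robot and the scene stay as the last script left them, time stands still between calls to the robot, and variables do not carry over. Pictures are saved under pics/ and viewed, at most 10 in all, crops included, and the job is handed in when it is done.

```bash
mkdir -p pics; ls
python3 - <<'E'
from cell import env
import cv2,numpy as np
for c in ("top","side"):
    im=env.camera(c); cv2.imwrite(f"pics/{c}0.png",im[:,:,::-1])
    print(c,env.get_calibration(c))
    for q in ("tray","rolling_pin","board","shaker","mug","timer","wide_cover_edge","lip_edge","saddle"):
        print(q,[(np.round(d["point"]).tolist(),round(d["conf"],2)) for d in env.spot_point(c,q)])
print(env.get_calibration("wrist")); print(env.observe()["time"])
E
```

```text
pics
top {'intrinsics': array([[447.06895595,   0.        , 323.06412985],
       [  0.        , 447.06895595, 230.20053329],
       [  0.        ,   0.        ,   1.        ]]), 'k1': -0.06816111161777771, 'R': array([[-0.02957353, -0.99954207,  0.00640702],
       [-0.99317935,  0.02866083, -0.11301917],
       [ 0.11278379, -0.00970569, -0.99357215]]), 't': array([0.05269414, 0.53224349, 1.36647457])}
tray [([306.0, 256.0], 0.6)]
rolling_pin [([308.0, 255.0], 0.96)]
board [([446.0, 270.0], 0.85)]
shaker [([338.0, 185.0], 0.47)]
mug [([440.0, 183.0], 0.53)]
timer [([272.0, 180.0], 0.82)]
wide_cover_edge [([276.0, 244.0], 0.58)]
lip_edge [([339.0, 264.0], 0.56), ([276.0, 243.0], 0.37)]
saddle [([287.0, 246.0], 0.96)]
side {'intrinsics': array([[560.75555428,   0.        , 335.85900562],
       [  0.        , 560.75555428, 236.59881497],
       [  0.        ,   0.        ,   1.        ]]), 'k1': -0.06558305896220366, 'R': array([[ 9.99976237e-01,  9.44161597e-04, -6.82897848e-03],
       [-5.80923234e-03, -4.17971736e-01, -9.08441457e-01],
       [-3.71203553e-03,  9.08459540e-01, -4
[... 205 characters left out ...]
1.0, 279.0], 0.68)]
mug []
timer [([376.0, 245.0], 0.63)]
wide_cover_edge [([310.0, 220.0], 0.78)]
lip_edge []
saddle [([310.0, 243.0], 0.58)]
{'intrinsics': array([[359.10349907,   0.        , 321.58838012],
       [  0.        , 359.10349907, 243.48067894],
       [  0.        ,   0.        ,   1.        ]]), 'k1': -0.06513121505465053, 'T_tool_cam': array([[ 1.75073905e-03, -9.59857124e-01, -2.80483934e-01,
         7.22002776e-02],
       [ 9.99997759e-01,  1.34656627e-03,  1.63369037e-03,
        -6.96667963e-04],
       [-1.19041913e-03, -2.80486165e-01,  9.59857330e-01,
        -1.42481129e-01],
       [ 0.00000000e+00,  0.00000000e+00,  0.00000000e+00,
         1.00000000e+00]])}
1.0
```

Run:
```python
import cv2
a=cv2.imread("pics/top0.png")[130:330,210:510];b=cv2.imread("pics/side0.png")[120:460,150:500]
cv2.imwrite("pics/topc.png",cv2.resize(a,None,fx=2.6,fy=2.6,interpolation=2));cv2.imwrite("pics/sidec.png",cv2.resize(b,None,fx=1.7,fy=1.7,interpolation=2))
```

```text
(no output)
```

View pics/topc.png

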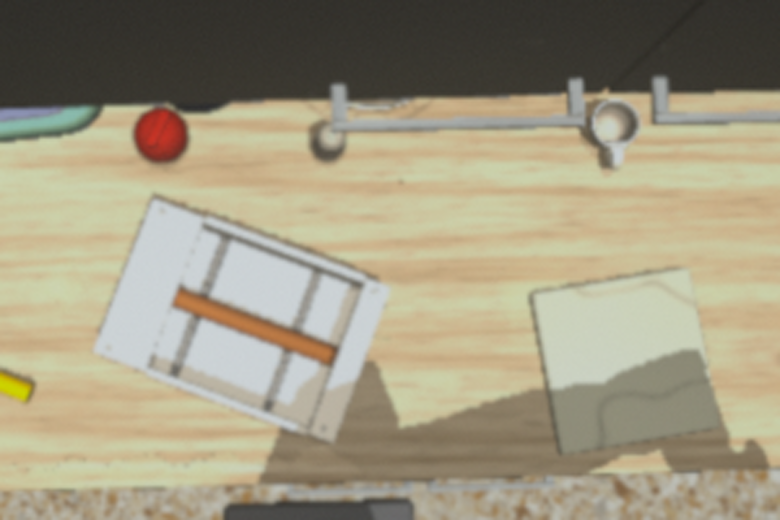

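View pics/sidec.png

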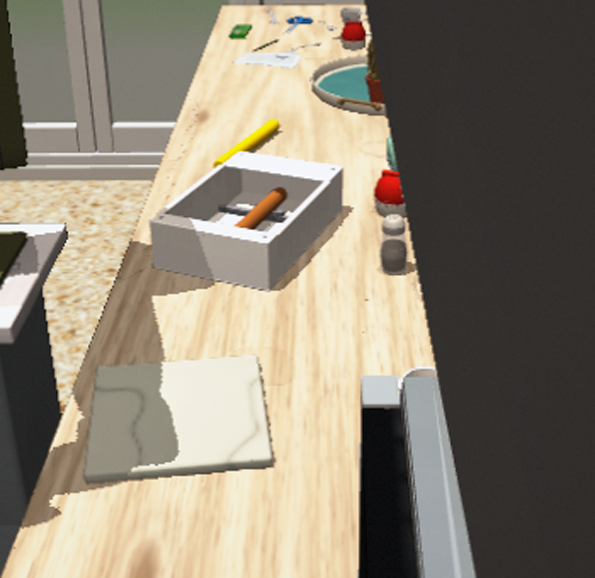

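The top view shows the tray near crop centre with the brown wooden pin in it at full-image (308,255). The yellow pin-shaped look-alike lies on the worktop at about (215,278). The plain wooden pin in the tray fits the description, and both enlarged crops confirm it. The board is at (446,270). Timer, shaker and mug are along the back under a dark cabinet.

```bash
cat > h.py <<'E'
import numpy as np,cv2
from cell import env
from scipy.spatial.transform import Rotation as Ro
def cam(name):
    c=env.get_calibration(name); K=c["intrinsics"]
    if name=="wrist":
        s=env.observe(); T=np.eye(4); T[:3,:3]=Ro.from_euler("xyz",s["eef_rot"]).as_matrix(); T[:3,3]=s["tcp_pos"]
        M=np.linalg.inv(T@c["T_tool_cam"]); return K,c["k1"],M[:3,:3],M[:3,3]
    return K,c["k1"],c["R"],c["t"]
def at_z(C,px,z):
    K,k1,R,t=C; px=np.atleast_2d(px).astype(float)
    d=np.array([k1,0,0,0,0]); n=cv2.undistortPoints(px[:,None],K,d)[:,0]
    r=np.c_[n,np.ones(len(n))]@R; o=-R.T@t
    return (o+r*((z-o[2])/r[:,2])[:,None])[:,:2]
def pinline(C,mask,z):
    p=at_z(C,np.argwhere(mask)[:,::-1],z); m=p.mean(0); w,v=np.linalg.eigh(np.cov((p-m).T)); a=v[:,1]*np.sign(v[1,1])
    s=(p-m)@a; return m,a,s.min(),s.max()
E
python3 - <<'E'
from h import *
C=cam("top"); f=lambda l:np.array(l)/2.6+[210,130]
tr=at_z(C,f([(153,196),(388,288),(335,442),(97,350)]),0.079)
print("tray",tr.round(3).tolist(),tr.mean(0)); y=(tr[0]-tr[1]+tr[3]-tr[2]);print("yaw y-axis",y/np.linalg.norm(y),np.linalg.norm(y)/2)
bd=at_z(C,f([(531,292),(688,268),(720,430),(562,455)]),0.015);print("board",bd.round(3).tolist(),bd.mean(0))
env.camera("top")
for o in env.outline_of("top","rolling_pin"): print(o["conf"],o["bbox"],pinline(C,o["mask"],0.036))
for n,p in dict(timer=(160,135),shaker=(327,138),mug=(610,122),rail=(460,125)).items(): print(n,at_z(C,f(p),0.08))
print(env.observe()["eef_rot"])
E
```

```text
tray [[0.608, 0.2], [0.493, -0.07], [0.318, -0.003], [0.431, 0.267]] [0.46266609 0.09842644]
yaw y-axis [0.38921589 0.92114656] 0.29321370227602805
board [[0.488, -0.25], [0.512, -0.446], [0.314, -0.472], [0.291, -0.278]] [ 0.40144349 -0.36137603]
0.66 [189.0, 265.5, 78.2, 33.0] (array([0.43048979, 0.46136818]), array([0.38903375, 0.9212235 ]), np.float64(-0.11779232102380248), np.float64(0.12434645253132579))
timer [[0.68061983 0.19039617]]
shaker [[ 0.6713861  -0.00541046]]
mug [[ 0.68200589 -0.34111886]]
rail [[ 0.68278276 -0.16257255]]
[-3.14158716e+00 -4.68377494e-06  3.39757623e-01]
```

```bash
cat >> h.py <<'E'
def rot(a,th,sg):
    """tool attitude: pin axis a (unit xy, towards cover), lip end raised by th, tool x = sg * pin axis"""
    A=np.r_[a,0.]; Z=np.array([0,0,1.]); x=sg*(np.cos(th)*A-np.sin(th)*Z); z=-(np.sin(th)*A+np.cos(th)*Z)
    return Ro.from_matrix(np.c_[x,np.cross(z,x),z]).as_euler("xyz")
def tcp(g,a,th):
    """TCP for a grasp point g"""
    return np.asarray(g)-0.019*np.r_[np.sin(th)*a,np.cos(th)]
E
python3 - <<'E'
from h import *
a=np.array([.389,.921]);c=np.array([.4627,.0984])
for sg in (1,-1):
    for n,y,z,th in [("hover",-.02,.25,0),("grasp",-.02,.034,0),("shift",.01,.042,0),("tip",-.01,.09,.44),("out",-.11,.14,.44),("up",-.11,.25,.44),("upl",-.11,.25,0)]:
        j=env.inverse_kinematics(tcp(np.r_[c+a*y,z],a,th),rot(a,th,sg)); print(sg,n,None if j is None else np.round(j,2))
    for yaw in (0,.4,.8,1.17,-.4,-1):
        b=np.array([np.cos(yaw),np.sin(yaw)]); j=env.inverse_kinematics([.4,-.36,.096],rot(b,0,sg)); print("board",yaw,None if j is None else np.round(j,2))
env.goto(tcp([*(c-a*.02),.25],a,0),rot(a,0,-1))
C=cam("wrist");im=env.camera("wrist");cv2.imwrite("pics/w1.png",im[:,:,::-1])
for o in env.outline_of("wrist","rolling_pin"): print(o["conf"],o["bbox"],pinline(C,o["mask"],0.036))
for q in ("wide_cover_edge","lip_edge"):
    for o in env.spot_point("wrist",q): print(q,o["conf"],o["point"],at_z(C,o["point"],.079))
print(env.observe()["time"])
E
```

```text
1 hover [ 0.17  0.15 -0.28  1.14  0.    2.14]
1 grasp [ 0.17  0.36 -0.63  0.57  0.    2.14]
1 shift [ 0.23  0.38 -0.58  0.61  0.    2.2 ]
1 tip [ 0.39  0.51 -0.3   1.09 -0.31  2.41]
1 out [ 0.24  0.35 -0.41  1.09 -0.35  2.26]
1 up [ 0.24  0.26 -0.22  1.36 -0.35  2.26]
1 upl [-0.01  0.08 -0.36  1.13  0.    1.96]
board 0 [-0.73  0.38 -0.34  0.85  0.    2.41]
board 0.4 [-0.73  0.38 -0.34  0.85  0.    2.01]
board 0.8 [-0.73  0.38 -0.34  0.85  0.    1.61]
board 1.17 [-0.73  0.38 -0.34  0.85  0.    1.24]
board -0.4 [-0.73  0.38 -0.34  0.85  0.    2.81]
board -1 [-0.73  0.38 -0.34  0.85  0.   -2.87]
-1 hover [ 0.17  0.15 -0.28  1.14  0.   -1.  ]
-1 grasp [ 0.17  0.36 -0.63  0.57  0.   -1.  ]
-1 shift [ 0.23  0.38 -0.58  0.61  0.   -0.94]
-1 tip [ 0.39  0.51 -0.3   1.09 -0.31 -0.73]
-1 out [ 0.24  0.35 -0.41  1.09 -0.35 -0.88]
-1 up [ 0.24  0.26 -0.22  1.36 -0.35 -0.88]
-1 upl [-0.01  0.08 -0.36  1.13  0.   -1.18]
board 0 [-0.73  0.38 -0.34  0.85  0.   -0.73]
board 0.4 [-0.73  0.38 -0.34  0.85  0.   -1.13]
board 0.8 [-0.73  0.38 -0.34  0.85  0.   -1.53]
board 1.17 [-0.73  0.38 -0.34  0.85  0.   -1.9 ]
board -0.4 [-0.73  0.38 -0.34  0.85 -0.   -0.33]
board -1 [-0.73  0.38 -0.34  0.85  0.    0.27]
0.94 [323.1, 222.1, 29.0, 228.8] (array([0.4566737 , 0.08710427]), array([0.37626718, 0.9265112 ]), np.float64(-0.10327549219476678), np.float64(0.12425022619779517))
wide_cover_edge 0.98 [327.6, 335.0] [[0.4907126  0.17745082]]
lip_edge 0.66 [319.6, 109.6] [[ 0.42082756 -0.00663507]]
3.5833
```

View pics/w1.png

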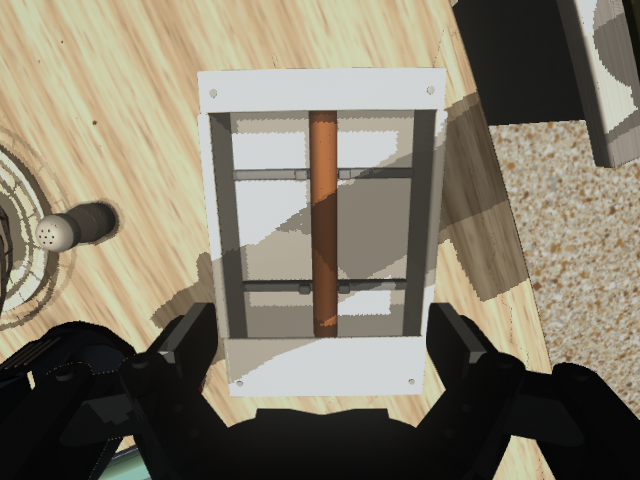

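The wrist view shows the brown pin running from (323,110) at the lip to (325,337) at the wide cover, with open space beside it for the fingers. Next I'll grasp it, lift it 8 mm and push it under the wide cover, watching the contact force.

```bash
cat >> h.py <<'E'
a=np.array([.38,.925]);a/=np.linalg.norm(a);c=np.array([.462,.1005])
def P(y,z): return np.r_[c+a*y,z]
E
python3 - <<'E'
from h import *
r=rot(a,0,-1)
env.goto(tcp(P(-.025,.14),a,0),r)
env.move_linear(tcp(P(-.025,.034),a,0),r,speed=.12)
print(env.observe()["contact_force"])
env.grip(0.0,60); s=env.observe(); print("grip",s["width"],s["grip_force"],s["contact_force"],s["time"])
env.move_linear(tcp(P(-.025,.042),a,0),r,speed=.05)
f0=env.observe()["contact_force"]; print(f0,env.observe()["width"])
y=-.025
while y<.024:
    y+=.003; env.move_linear(tcp(P(y,.042),a,0),r,speed=.03)
    s=env.observe(); f=(np.array(s["contact_force"])-f0); print(round(y,3),f.round(1))
    if f[:2]@a<-6: break
print(s["time"])
im=env.camera("wrist");cv2.imwrite("pics/w2.png",im[:,:,::-1])
E
```

```text
[ 0.38613518  0.18337438 -0.13776409]
grip 0.023908182910815597 58.60832333564758 [-1.7119235   0.32932942  4.16768054] 5.725
[ 0.17197698 -0.26726145 -0.72485981] 0.024090982534549096
-0.022 [-1.1  0.5 -0.7]
-0.019 [ 0.6  0.5 -0.4]
-0.016 [-0.4  0.  -0.4]
-0.013 [ 0.4  0.2 -0.5]
-0.01 [-0.7  0.4 -0.9]
-0.007 [-0.2  0.3 -0.6]
-0.004 [-0.1  0.8 -0.2]
-0.001 [-0.4 -0.  -0.5]
0.002 [-0.6  0.6 -0.3]
0.005 [-0.2  1.4 -0.5]
0.008 [-0.3 -0.3 -0.2]
0.011 [-2.  -7.1  0.7]
9.0333
```

View pics/w2.png

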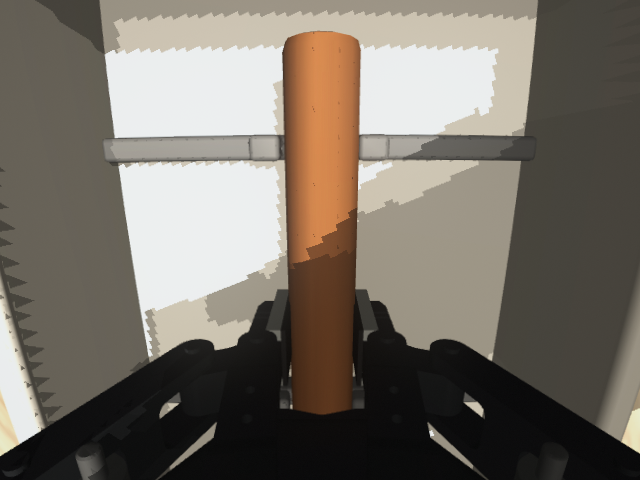

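The picture shows the pin's lip end at (321,40), now clear of the lip, with the pin firmly between the pads. The contact at grasp y ≈ 0.010 m puts the covered end about 132 mm from the grasp. Next I'll tip it up and draw it out.

```bash
cat >> h.py <<'E'
s_,d_=.132,.004
def pose(ye,ze,th):
    g=P(ye-s_*np.cos(th)+d_*np.sin(th), ze+s_*np.sin(th)+d_*np.cos(th)); return tcp(g,a,th),rot(a,th,-1)
def go(ye,ze,th,v):
    env.move_linear(*pose(ye,ze,th),speed=v); s=env.observe(); print(round(ye,3),round(ze,3),round(th,2),np.round(s["contact_force"],1),np.round(s["moment"],2),round(s["width"],4),s["time"])
E
python3 - <<'E'
from h import *
go(.1385,.038,0,.03)
for k in range(1,6): go(.1385,.038-.003*k,.08*k,.05)
env.dwell(.3)
im=env.camera("side");cv2.imwrite("pics/s3.png",cv2.resize(im[150:350,190:450],None,fx=2.5,fy=2.5)[:,:,::-1])
E
```

```text
0.139 0.038 0 [ 0.7 -0.2 -0.4] [ 0.02 -0.01  0.04] 0.0241 9.3833
0.139 0.035 0.08 [-0.1 -1.3 -1.1] [-0.16 -0.08 -0.07] 0.0238 9.6833
0.139 0.032 0.16 [-0.4 -2.2 -1.1] [-0.28  0.09  0.03] 0.0239 9.9833
0.139 0.029 0.24 [-2.  -3.6  0.2] [-0.47  0.17 -0.06] 0.0239 10.2833
0.139 0.026 0.32 [-1.6 -4.8  0.6] [-0.81  0.29 -0.04] 0.0245 10.5833
0.139 0.023 0.4 [-3.5 -8.2  2.6] [-1.09  0.38 -0.03] 0.0245 10.8917
```

View pics/s3.png

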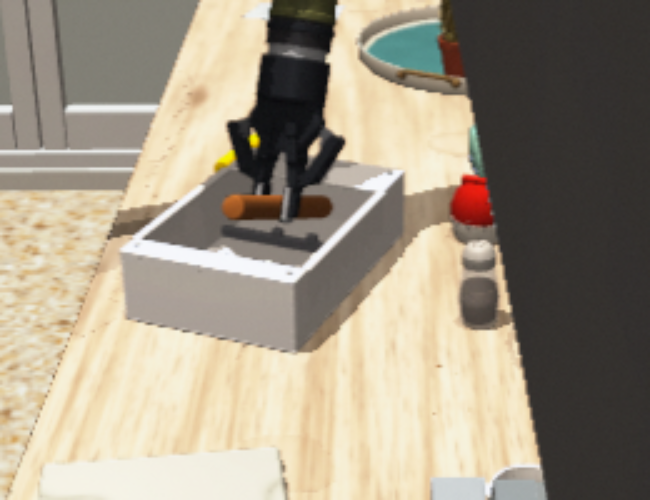

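The side view shows the pin slanted in the tray, with the lip end raised at (235,207). The roughly 8 N push is the lower corner touching the end wall, and it goes away on drawing out.

Run:
```python
from h import *
th=.4
for L in (.01,.03,.06,.1): go(.1385-L*np.cos(th),.023+L*np.sin(th),th,.06)
im=env.camera("side");cv2.imwrite("pics/s4.png",cv2.resize(im[150:350,190:450],None,fx=2.5,fy=2.5)[:,:,::-1])
im=env.camera("wrist");cv2.imwrite("pics/w4.png",im[:,:,::-1])
```

```text
0.129 0.027 0.4 [-0.4  0.1 -0.9] [ 0.39 -0.15 -0.02] 0.0241 11.5583
0.111 0.035 0.4 [-0.6  0.2 -1.8] [ 0.4  -0.17  0.03] 0.0238 12.0417
0.083 0.046 0.4 [ 0.3  0.7 -0.8] [ 0.37 -0.18  0.02] 0.0243 12.6917
0.046 0.062 0.4 [ 0.3  0.3 -0.3] [ 0.37 -0.15  0.04] 0.0241 13.5083
```

View pics/s4.png

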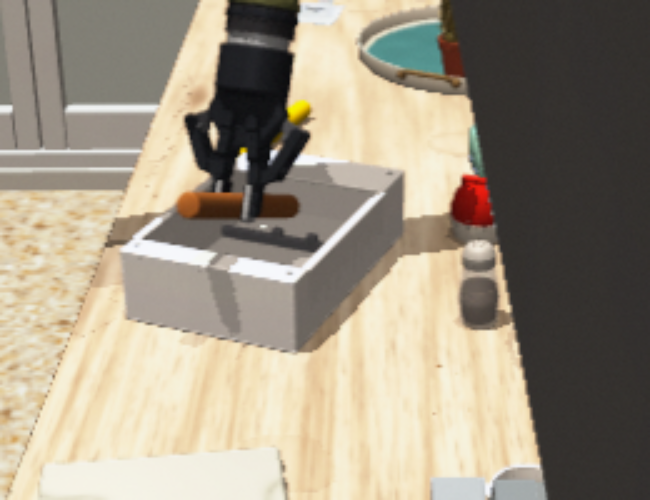

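The force is zero, the covered end at (298,205) is out from under the cover, and the pin is held slanted. Next: lift, level, carry.

Run:
```python
from h import *
go(.046,.17,.4,.12)
go(.046,.22,0,.08)
b=np.array([.4014,-.3614])
r=rot(a,0,-1); g=np.r_[b-a*.012,.24]
env.move_linear(tcp(g,a,0),r,speed=.15)
g[2]=.119; env.move_linear(tcp(g,a,0),r,speed=.08); env.dwell(.5)
s=env.observe();print(s["time"],s["tcp_pos"],s["width"],s["grip_force"],s["contact_force"])
for n in ("top","side"):
    C=cam(n);im=env.camera(n);cv2.imwrite(f"pics/{n}5.png",im[:,:,::-1])
    for q in ("rolling_pin","pin_end_lip","pin_end_covered"):
        for o in env.spot_point(n,q): print(n,q,round(o["conf"],2),np.round(o["point"]),at_z(C,o["point"],.115))
cv2.imwrite("pics/f5.png",np.hstack([cv2.resize(cv2.imread("pics/top5.png")[180:330,370:520],(400,400)),cv2.resize(cv2.imread("pics/side5.png")[260:460,150:350],(400,400))]))
```

```text
0.046 0.17 0.4 [-1.   0.5 -0.4] [ 0.39 -0.13  0.06] 0.0239 14.6583
0.046 0.22 0 [ 0.2 -0.3 -0.4] [ 0.02 -0.05 -0.04] 0.0243 15.2083
20.15 [ 0.39686633 -0.37249487  0.10002021] 0.024226231767976815 59.04551446437836 [-0.02376899  1.01521643 -0.69530829]
top rolling_pin 0.87 [189. 270.] [[0.41694675 0.43229623]]
top pin_end_lip 0.8 [153. 257.] [[0.45825639 0.53809435]]
top pin_end_covered 0.85 [226. 280.] [[0.38660732 0.32482944]]
top pin_end_covered 0.72 [423. 251.] [[ 0.45297121 -0.25212657]]
side rolling_pin 0.89 [250. 317.] [[ 0.40142168 -0.36087932]]
side rolling_pin 0.57 [297. 205.] [[0.45217175 0.20978425]]
side pin_end_lip 0.76 [312. 192.] [[0.48981759 0.31513185]]
side pin_end_lip 0.71 [214. 350.] [[ 0.35472504 -0.46639246]]
side pin_end_covered 0.67 [281. 288.] [[ 0.45000609 -0.25388977]]
side pin_end_covered 0.57 [280. 252.] [[ 0.43165123 -0.08551587]]
side pin_end_covered 0.56 [280. 216.] [[0.41434083 0.1249054 ]]
```

View pics/f5.png

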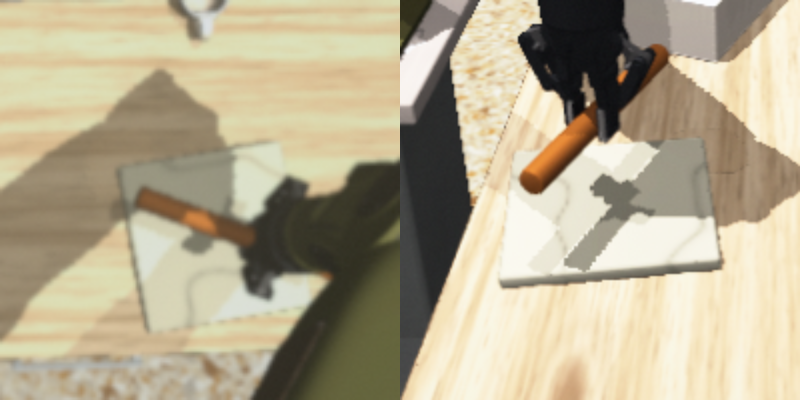

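The pin is held level above the board. In the side view its ends are at (214,350) and (281,288), which puts its centre at (0.402,-0.360), about 1 mm from the board's centre.

```bash
python3 -c "
from cell import env
print(env.finish_job())"
```

```text
the job is handed in; nothing more can be done
None
```

The rolling pin was drawn out slantwise and the job is handed in with the pin held still and level, about 10 cm above the middle of the board (about 1 mm off centre by the cameras); no verdict was returned, and the arm's route kept clear of the shaker, mug and timer.

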